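# Incense bowl onto its mat, then hold the box lid half open

### The job

Get the altar ready for someone to take incense: first push the white ceramic bowl along the shelf, without lifting it, until its whole base stands on the round cork mat. Then press down the steel tail of the incense box with the fingers until the sprung lid stands half open, about 30 degrees up, and keep holding it there: the program finishes while still pressing, because the lid snaps shut when let go. Leave the elephant, cup, bell and vase where they stand.

Things in the scene. Friction and masses are not known exactly. Their poses are not given: they have to be found in the camera images.
- bowl: Loose white ceramic incense bowl, empty, open at the top, round: 90 mm across at its base, 104 mm across at its rim, 55 mm high, wall 5 mm, about 0.5 kg (varies), too wide for most grippers. Origin at the centre of its underside, z up. It slides on the shelf when pushed low down.
- mat: Round cork mat, 130 mm across, let flat into the shelf (under 1 mm proud, nothing to catch on), fixed. Origin at its centre on the shelf surface. The bowl's base is wholly on it when the centres are within 20 mm.
- incense_box: Dark wooden box fixed to the shelf: 110 (own x) x 220 (own y) mm, 75 mm high, 86 mm with the shut lid. Origin: centre of its underside. The lid's hinge runs along own y, 59 mm from the origin on the own -x side, 75 mm up; the lid's +x edge swings up. The side with hinge and tail faces the robot (own yaw within 0.35 rad of the world's).
- tail: Flat steel tail, one rigid piece with the lid: plate 70 (own x) x 60 x 5 mm sticking out on the box's -x side, level when shut, top face 80 mm above the shelf. Origin: the press point on the top face, mid-width, 52 mm from the hinge line, 18 mm from the free end (own -x). Own x points to the hinge, z up. Pressed down, it lifts the lid and slopes by the lid's angle. Free space below.
- lid (a joint): Opening angle of the lid in rad: 0 shut, 1.05 fully open at the stop; half open is 0.52 (30 degrees). A spring and the lid's weight close it: about 3.5 N at the press point starts it, about 6 N holds it half open, about 8 N at the stop. At half open the press point lies about 26 mm lower than when shut.
- elephant: Bystander: yellow ceramic elephant, 125 mm long, 55 mm wide, 87 mm high, loose. Origin on the shelf under its middle.
- cup: Bystander: glass offering cup, 66 mm across, 75 mm high, loose. Origin at the centre of its underside.
- bell: Bystander: aluminium hand bell, 64 mm across at its mouth, 88 mm high, standing on its mouth, loose. Origin at the centre of its underside.
- vase: Bystander: steel vase, 68 mm across, 135 mm high, loose. Origin at the centre of its underside.
Things that resemble listed ones, but are neither listed nor needed, are in the scene too. Several things look just like the bowl: the one meant starts farthest to the robot's left.

How it is judged (in metres and radians):
On the way, in this order (a step that is already met when the one before it is completed fails the run):
1. the bowl stands at rest with its base on the mat, the lid still shut (horizontal distance between bowl and mat below 0.02 m and linear speed of bowl below 0.01 m/s and angle between bowl's own z axis and vertical below 0.08 rad and value of joint lid below 0.1 rad), for 0.2 s.
2. the fingers hold the tail down with the lid half open (value of joint lid between 0.38 and 0.67 rad and contact force between tail and the fingers above 2 N), for 0.5 s.
At the end, for the whole second after the job is handed in: The bowl stands upright, at rest, centre within 20 mm of the mat's centre (whole base on the mat); the fingers press the tail with over 2 N and hold the lid still at 0.38 to 0.67 rad (30 degrees, give or take 8) through the last second; bystanders are within 30 mm of where they stood (all of step 2 and horizontal distance between bowl and mat below 0.02 m and angle between bowl's own z axis and vertical below 0.08 rad and linear speed of bowl below 0.01 m/s and height (world z) of bowl below 0.005 m and velocity of joint lid between -0.05 and 0.05 rad/s and distance of each of elephant, cup, bell, vase from where it was at the start of the episode below 0.03 m); the arm keeps its last pose, push and grip.
It fails at once if the bowl is lifted off the shelf or tipped (height (world z) of bowl above 0.015 m or angle between bowl's own z axis and vertical above 0.3 rad).
It fails at once if a bystander is shifted or knocked over (distance of any of elephant, cup, bell, vase from where it was at the start of the episode above 0.03 m or angle between any of elephant, cup, bell, vase's own z axis and vertical above 0.4 rad).
It also fails if it takes over 59 s, if anything falls off the work surface, if the arm or the gripper's body presses on something with over 40 N, if the wrist force passes 120 N, or if a joint passes its speed limit or range.

### The arm

A 6-joint arm with a two-finger parallel gripper is mounted at the origin on the work surface. World frame = base frame: x ahead of the robot, y to its left, z up, the work surface at z = 0. Lengths are in mm, angles in degrees, forces in N, time in s.
With the tool pointing down it reaches from about 275 to 975 mm from the base axis. Payload 8.4 kg.
Tool frame: the origin (TCP) lies midway between the tips of the shut fingers; the grasp point (between the pads) lies 19 mm behind it; x points along the fingers, y is the direction in which the jaws open and shut, and the axes are right-handed (so a half turn about x gives the same grasp; the last joint's range is limited). The gripper opens to 92 mm and grips with 3 to 60 N. Pads are 20 mm wide; open, the fingers measure 128 mm over their backs; the gripper's body (75 mm by 189 mm) begins 69 mm behind the grasp point.
Start: joints at [65.867, 20.225, 93.587, -0, 66.188, -0.138], TCP at [254.164, 570.989, 214.583] pointing down, gripper open.
Joint ranges: [-150.9, 150.9], [-52.94, 120.26], [3.33, 152.33], [-74.26, 254.26], [0, 154.13], [-172.89, 172.89]. Speed limits (degrees/s): [127.2, 127.2, 159.86, 180, 180, 180].

### API

Orientations are given as [roll, pitch, yaw] about the fixed x, y, z axes, in that order (R = Rz(yaw) Ry(pitch) Rx(roll)).
In Python, from workcell import ctrl, optics, finish_job gives the robot as it stands.
- The arm moves only by the shell command python3 -m creep 'ROWS' [OPENING] [FORCE]. ROWS is JSON, one flat list of numbers, 6 for each row, row after row: the shift along the tool's x, y, z in mm, then the turn, a rotation vector about the tool's x, y, z in degrees. A call has 1 to 5 rows; each row shifts and turns the commanded pose from where the row before left it, along the tool's axes as they then stand; what a row does not reach is not made up. A row lasts 1/10 s, in which the tool goes at most 50 mm and 8.59 degrees, less where a joint would pass 70% of its speed; a pose out of reach is approached as far as the arm can. A call with a gripper value outside its range is refused whole. OPENING is the opening, from -1 (shut) to 1 (fully open), so that 0 is half open, set as the call begins (- or left out, the last holds). The fingers move at their own pace and stop on an object; FORCE is the grip in N (left out, the last holds). Time passes only in rows, so rows that do not move let the fingers close. It gives the time, the measured TCP pose, the force and the opening at its end, in the units of the state.
- ctrl.state(): the state, without advancing time (a new reading comes with each control period).
- optics.camera(name): name is "side" or "top" or "wrist"; returns a dict with "image" (420x560x3 uint8, red, green, blue), "fx", "fy", "cx", "cy" (pixels), "rvec" (rotation vector, rad) and "tvec" (3), from world to camera coordinates, as OpenCV has them. Camera axes: x right, y down, z forward; pixel columns grow to the right and rows downward; lengths in mm; the calibration is good to about 2 mm. A picture is of the moment at which its call begins. There is no depth.
- finish_job(): hands the job in, once; it reports no verdict.
The state is a dict: "time_s": time; "joints": joint angles; "joint_velocities": joint speeds; "joint_torque": joint torques, N m; "eef_pos": TCP position; "tool_rot": TCP orientation; "force": force on the tool from outside, world axes, zero at the start; "wrist_torque": the same for the moment, N m; "opening": finger opening in mm.
Only numpy, scipy, OpenCV 4.12 (cv2) and the standard library are available. Lean on these libraries where they do the work, as an engineer would, in place of code of your own. Each camera call takes 0.05 s, during which the arm holds its last target.

## Working session

There is one attempt and no reset: what is moved stays moved. The work goes in short steps, Python scripts to look and compute and a shell command to move; the robot and the scene stay as the last step left them, time stands still between calls to the robot, and variables do not carry over. Pictures are saved under pics/ and viewed, and the job is handed in when it is done.

```bash
ls; mkdir -p pics
python3 - <<'E'
from workcell import ctrl, optics
import cv2
print(ctrl.state())
for n in ["side","top","wrist"]:
    c=optics.camera(n); cv2.imwrite(f"pics/{n}0.png",c["image"][:,:,::-1]); print(n,{k:v for k,v in c.items() if k!="image"})
E
```

```text
pics
{'time_s': 0.0, 'joints': array([ 6.58686446e+01,  2.02617220e+01,  9.36280579e+01, -4.68111876e-05,
        6.61873311e+01, -1.37277961e-01]), 'joint_velocities': array([-0.02996327, -0.07697994,  0.02062558, -0.03386788,  0.04924542,
       -0.03232401]), 'joint_torque': array([-2.32161234e-03, -5.93837643e+01, -3.34202242e+01,  6.96276524e-02,
        2.35472264e-02, -1.56692067e-04]), 'eef_pos': array([253.95162306, 570.55181047, 213.87962813]), 'tool_rot': array([ -90.10547575,   89.92288902, -114.09953424]), 'force': array([0.2487613 , 0.04248186, 0.00582941]), 'wrist_torque': array([ 0.02501873, -0.07245839,  0.0031578 ]), 'opening': 91.97363109510617}
side {'fx': 439.53905811002295, 'fy': 439.53905811002295, 'cx': 270.7688923427619, 'cy': 207.15718724027798, 'rvec': array([ 2.45587438, -0.1510357 ,  0.040509  ]), 'tvec': array([-584.86709623,  107.35602012, 1059.06128142])}
top {'fx': 393.0196602449047, 'fy': 393.0196602449047, 'cx': 277.31781473291034, 'cy': 206.13671573085233, 'rvec': array([ 2.16609704, -2.04858977,  0.21474963]), 'tvec': array([-20.38798362, 604.45988444, 978.37425181])}
wrist {'fx': 310.8435885032371, 'fy': 310.8435885032371, 'cx': 283.3355616781571, 'cy': 201.27503480099895, 'rvec': array([-2.41477552, -1.56763366, -0.23730532]), 'tvec': array([-623.81873538,  -34.70894635,  392.48772867])}
```

View pics/side0.png

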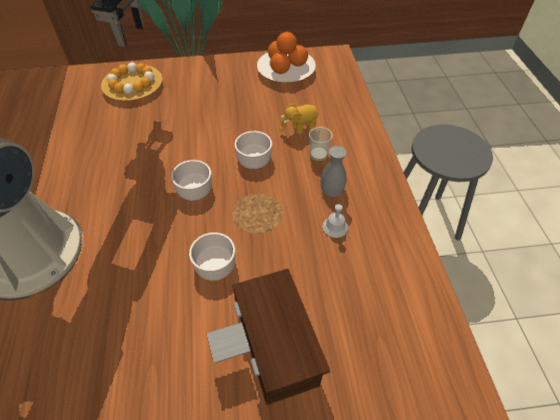

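View pics/top0.png

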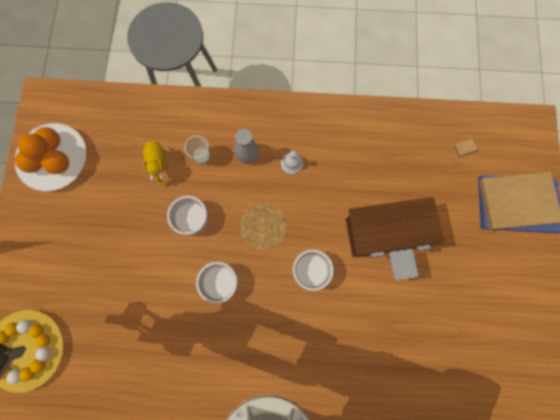

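View pics/wrist0.png

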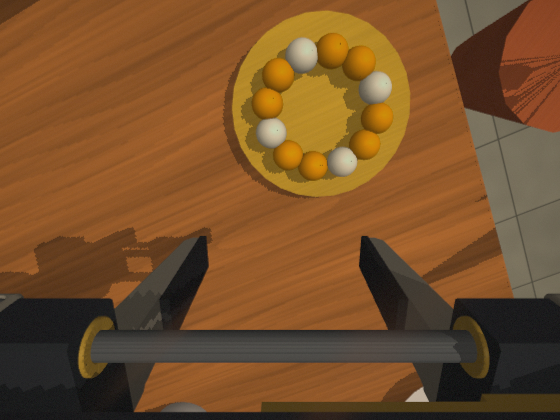

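The side view shows three bowls, at (254,150), (192,180) and (213,257). The mat is at (258,213), the box at (280,335) and the tail at (228,343). In the top view, left is +y, so the leftmost bowl is at (188,215). The mat is at (263,227) and the tail at (404,264). I'll enlarge these.

Run:
```python
import cv2,numpy as np
t=cv2.imread("pics/top0.png"); s=cv2.imread("pics/side0.png")
a=cv2.resize(t[125:315,140:330],None,fx=4,fy=4,interpolation=cv2.INTER_CUBIC)[:600]
cv2.imwrite("pics/ct1.png",cv2.resize(t[125:305,140:360],None,fx=3.3,fy=3.3,interpolation=2))
cv2.imwrite("pics/ct2.png",cv2.resize(t[190:290,340:450],None,fx=5,fy=5,interpolation=2))
cv2.imwrite("pics/cs1.png",cv2.resize(s[90:290,160:360],None,fx=3,fy=3,interpolation=2))
cv2.imwrite("pics/cs2.png",cv2.resize(s[260:400,200:340],None,fx=4,fy=4,interpolation=2))
```

```text
(no output)
```

View pics/ct1.png

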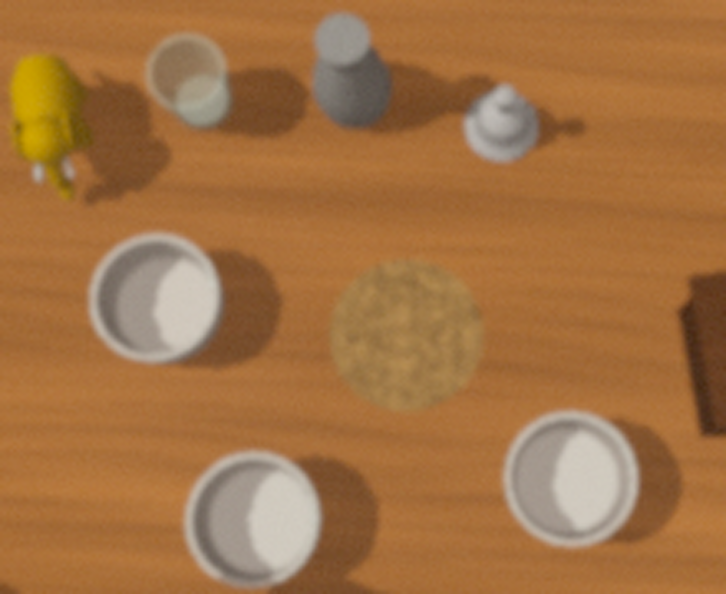

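View pics/ct2.png

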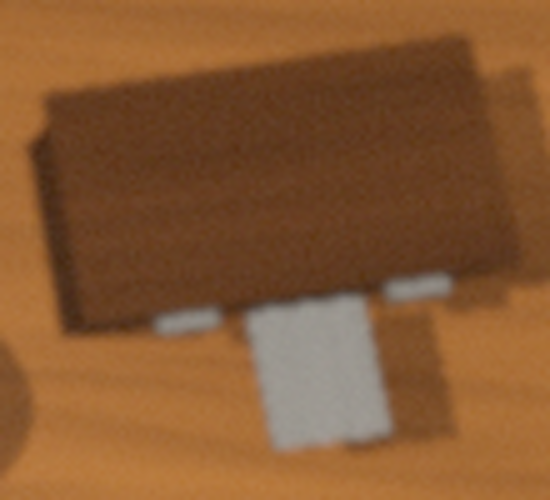

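View pics/cs1.png

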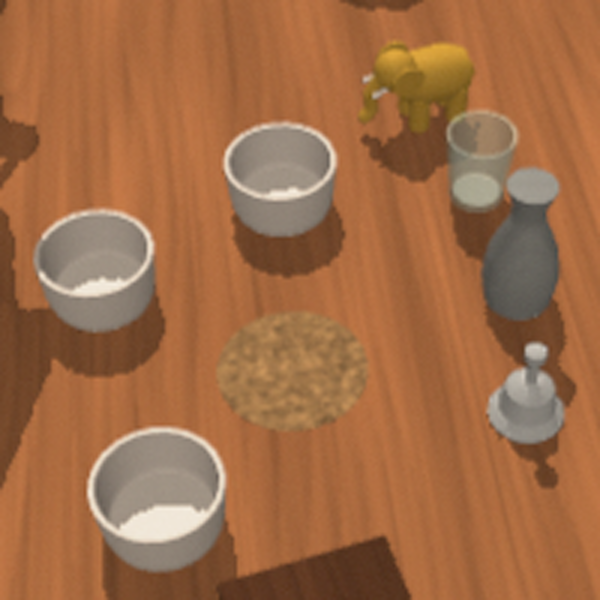

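View pics/cs2.png

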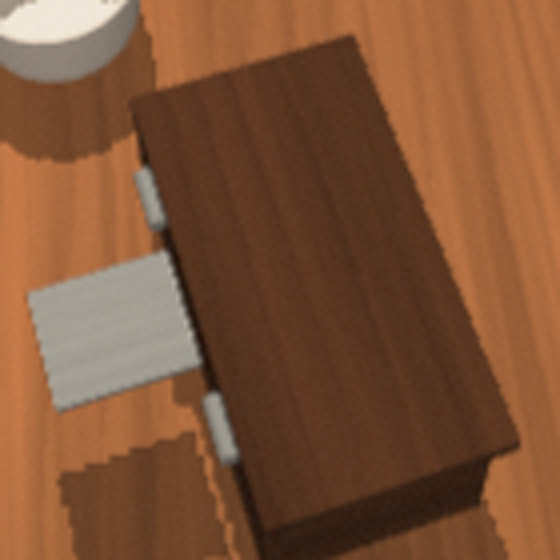

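```bash
cat > h.py <<'E'
import numpy as np,cv2
from scipy.optimize import least_squares
C={"side":dict(f=439.53905811002295,c=(270.7688923427619,207.15718724027798),r=[2.45587438,-0.1510357,0.040509],t=[-584.86709623,107.35602012,1059.06128142]),
"top":dict(f=393.0196602449047,c=(277.31781473291034,206.13671573085233),r=[2.16609704,-2.04858977,0.21474963],t=[-20.38798362,604.45988444,978.37425181])}
def PM(c):
    R=cv2.Rodrigues(np.array(c["r"],float))[0]; K=np.array([[c["f"],0,c["c"][0]],[0,c["f"],c["c"][1]],[0,0,1]])
    return K@np.c_[R,c["t"]]
def camP(d): return PM(dict(f=d["fx"],c=(d["cx"],d["cy"]),r=d["rvec"],t=d["tvec"]))
def tri(Pa,a,Pb,b):
    X=cv2.triangulatePoints(Pa,Pb,np.array(a,float),np.array(b,float))[:,0]; return X[:3]/X[3]
def onz(P,uv,z):
    A=np.c_[P[:,0],P[:,1],-np.array([uv[0],uv[1],1.])]; return np.linalg.solve(A,-(P[:,2]*z+P[:,3]))[:2]
def proj(P,X):
    q=P@np.r_[X,1]; return q[:2]/q[2]
PT,PS=PM(C["top"]),PM(C["side"])
E
python3 - <<'E'
from h import *
np.set_printoptions(precision=1,suppress=True)
T=lambda x,y:(140+x/3.3,125+y/3.3); S=lambda x,y:(160+x/3,90+y/3)
for n,a,b in [("bowlrim",T(155,298),S(280,164)),("mat",T(407,334),S(293,371)),("bowl2",T(253,519),S(95,258)),("bowl3",T(571,478),S(157,489)),("cupbase",T(204,105),S(477,192)),("vasetop",T(343,40),S(533,187)),("bell knob",T(505,92),S(536,353))]:
    print(n,tri(PT,a,PS,b))
print("mat z0",onz(PT,T(407,334),0),onz(PS,S(293,371),0)); print("rim z55",onz(PT,T(155,298),55),onz(PS,S(280,164),55))
print("eleph",onz(PT,T(45,115),50), "elephant trunk tip", onz(PT,T(65,195),20))
T=lambda x,y:(340+x/5,190+y/5); S=lambda x,y:(200+x/4,260+y/4)
q=[tri(PT,T(*a),PS,S(*b)) for a,b in [((275,450),(28,294)),((390,435),(60,410)),((247,310),(168,250)),((365,293),(200,365))]]
for i in q: print("tail",i)
fe=(q[0]+q[1])/2; d=q[0]-q[1]; print("width",np.linalg.norm(d),"yaw",np.degrees(np.arctan2(-d[0],d[1])))
for nm,a,b in [("boxcorner nearleft",(70,333),None)]: print(onz(PT,T(*a),86))
bc=[tri(PT,T(*a),PS,S(*b)) for a,b in [((47,93),(350,36)),((468,35),(518,443))]]
for i in bc: print("lidfar",i)
d=bc[0]-bc[1]; y=np.degrees(np.arctan2(-d[0],d[1])); print("yaw lid",y,np.linalg.norm(d))
E
```

```text
bowlrim [570.7 254.5  45.4]
mat [560.5  50.2  -5.5]
bowl2 [399.  159.9  42.1]
bowl3 [444.6 -89.   44.1]
cupbase [755.4 241.2  -1.6]
vasetop [767.9 108.4 130.7]
bell knob [749.3 -21.   77.5]
mat z0 [558.9  49.8] [560.8  46. ]
rim z55 [568.2 252. ] [570.7 244.4]
eleph [718.8 361.1] elephant trunk tip [658.6 346. ]
tail [ 430.  -293.2   75.4]
tail [ 442.  -351.2   75.1]
tail [ 499.1 -279.3   76. ]
tail [ 510.1 -339.    78.2]
width 59.16064363796165 yaw 11.71335097410272
[ 480.7 -187.4]
lidfar [ 604.5 -174.3   82.1]
lidfar [ 648.7 -393.7   81.7]
yaw lid 11.391038576537266 223.80764529340564
```

```bash
cat >> h.py <<'E'
from scipy.spatial.transform import Rotation as Ro
def cur():
    from workcell import ctrl
    s=ctrl.state(); return np.array(s["eef_pos"]),Ro.from_euler("xyz",s["tool_rot"],degrees=True),s
def plan(p=None,R=None):
    np.set_printoptions(precision=2,suppress=True)
    P,Q,s=cur()
    print("t",s["time_s"],"pos",P,"F",s["force"],"open",round(s["opening"],1)); print("axes x,y,z (cols)\n",Q.as_matrix())
    if R is not None:
        w=(Q.inv()*R).as_rotvec(degrees=True); print("turn (tool)",w,np.linalg.norm(w))
    if p is not None:
        d=np.array(p)-P; print("world d",d,"shift now-axes",Q.inv().apply(d), "shift in target axes", None if R is None else R.inv().apply(d))
def Rt(x,y):
    x=np.array(x,float);x/=np.linalg.norm(x);y=np.array(y,float);y-=x*(x@y);y/=np.linalg.norm(y);return Ro.from_matrix(np.c_[x,y,np.cross(x,y)])
E
python3 - <<'E'
from h import *
a=np.radians(12)
for s in (1,-1): plan([569.5,325,160],Rt([0,-np.sin(a),-np.cos(a)],[s,0,0]))
E
```

```text
t 0.15 pos [254.02 570.67 214.03] F [ 0.27 -0.47 -0.13] open 91.7
axes x,y,z (cols)
 [[-0.    0.41  0.91]
 [-0.    0.91 -0.41]
 [-1.   -0.   -0.  ]]
turn (tool) [ 65.76 -10.61  -6.86] 66.9605705390103
world d [ 315.48 -245.67  -54.03] shift now-axes [ 54.13 -96.1  388.12] shift in target axes [103.93 315.48 229.07]
t 0.15 pos [254.02 570.67 214.03] F [ 0.27 -0.47 -0.13] open 91.7
axes x,y,z (cols)
 [[-0.    0.41  0.91]
 [-0.    0.91 -0.41]
 [-1.   -0.   -0.  ]]
turn (tool) [-113.51    7.69  -11.89] 114.39504206823719
world d [ 315.48 -245.67  -54.03] shift now-axes [ 54.13 -96.1  388.12] shift in target axes [ 103.93 -315.48 -229.07]
```

```bash
python3 -m creep '[0,0,0,8.22,-1.33,-0.86, 0,0,0,8.22,-1.33,-0.86, 0,0,0,8.22,-1.33,-0.86, 0,0,0,8.22,-1.33,-0.86]' 0.1
python3 -m creep '[0,0,0,8.22,-1.33,-0.86, 0,0,0,8.22,-1.33,-0.86, 0,0,0,8.22,-1.33,-0.86, 0,0,0,8.22,-1.33,-0.86]'
python3 - <<'E'
from h import *
a=np.radians(12)
plan([569.5,325,160],Rt([0,-np.sin(a),-np.cos(a)],[1,0,0]))
E
```

```text
time_s: 0.55
eef_pos: [254.0, 570.8, 214.4]
tool_rot: [-16.3, 83.7, -73.5]
force: [0.7, -0.2, -0.1]
opening: 62.1
time_s: 0.95
eef_pos: [253.9, 570.9, 214.3]
tool_rot: [0.3, 77.9, -90.1]
force: [0.1, 0.0, -0.7]
opening: 50.7
t 0.95 pos [253.95 570.88 214.26] F [ 0.07  0.02 -0.71] open 50.7
axes x,y,z (cols)
 [[-0.    1.   -0.01]
 [-0.21 -0.01 -0.98]
 [-0.98  0.    0.21]]
turn (tool) [-0.33  0.07  0.01] 0.34119929593507964
world d [ 315.55 -245.88  -54.26] shift now-axes [104.43 316.9  227.25] shift in target axes [104.19 315.55 229.22]
```

```bash
python3 -m creep '[10.4,31.6,22.9,0,0,0, 10.4,31.6,22.9,0,0,0, 10.4,31.6,22.9,0,0,0, 10.4,31.6,22.9,0,0,0, 10.4,31.6,22.9,0,0,0]'
python3 -m creep '[10.4,31.6,22.9,0,0,0, 10.4,31.6,22.9,0,0,0, 10.4,31.6,22.9,0,0,0, 10.4,31.6,22.9,0,0,0, 10.4,31.6,22.9,0,0,0]'
python3 - <<'E'
from h import *
from workcell import optics
a=np.radians(12)
plan([569.5,325,15],Rt([0,-np.sin(a),-np.cos(a)],[1,0,0]))
for n in ["wrist","top"]:
    c=optics.camera(n); cv2.imwrite(f"pics/{n}1.png",c["image"][:,:,::-1]); np.save(f"{n}1.npy",camP(c))
E
```

```text
time_s: 1.45
eef_pos: [413.1, 447.0, 187.1]
tool_rot: [0.0, 78.0, -89.9]
force: [-0.2, 1.0, 0.1]
opening: 50.6
time_s: 1.95
eef_pos: [571.2, 324.1, 160.0]
tool_rot: [0.0, 78.0, -90.0]
force: [0.1, -0.3, 0.8]
opening: 50.6
t 1.95 pos [571.22 324.11 160.05] F [ 0.08 -0.29  0.84] open 50.6
axes x,y,z (cols)
 [[ 0.    1.   -0.  ]
 [-0.21 -0.   -0.98]
 [-0.98  0.    0.21]]
turn (tool) [-0.   -0.01 -0.  ] 0.007105952623076046
world d [  -1.72    0.89 -145.05] shift now-axes [141.69  -1.73 -31.01] shift in target axes [141.69  -1.72 -31.03]
```

View pics/wrist1.png

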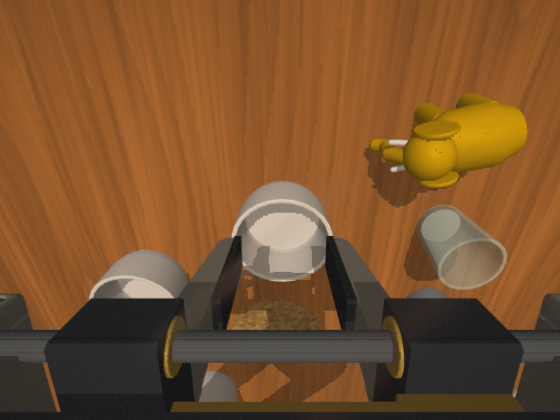

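View pics/top1.png

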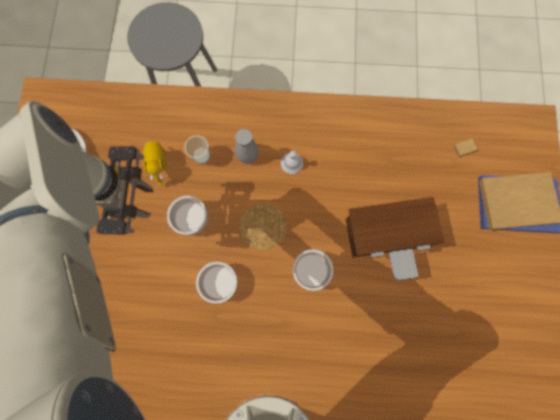

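Run:
```python
from h import *
np.set_printoptions(precision=1,suppress=True)
W=np.load("wrist1.npy")
print("cam",-np.linalg.inv(W[:,:3])@W[:,3])
print("rim L,R at z55",onz(W,(233,238),55),onz(W,(331,238),55),"near/far",onz(W,(282,200),55),onz(W,(282,277),55))
print("far base edge (back wall at z0)",onz(W,(282,183),0))
print("trunk",onz(W,(372,146),25),"head",onz(W,(405,155),60))
for c in [(569.5,249),(568,252),(571,245)]:
    print(c,proj(W,[c[0],c[1],55]),proj(W,[c[0]-52,c[1],55]),proj(W,[c[0],c[1]-52,55]),proj(W,[c[0],c[1]+52,55]),proj(W,[c[0],c[1]+45,0]))
```

```text
cam [572.  440.8 309.6]
rim L,R at z55 [521.5 256.1] [620. 256.] near/far [570.9 299.7] [570.6 204.1]
far base edge (back wall at z0) [570.7 290.7]
trunk [656.8 342. ] head [675.5 346.1]
(569.5, 249) [280.8 243.7] [229.6 243.7] [281.  281.9] [280.5 198.8] [280.9 180.3]
(568, 252) [279.3 241.3] [227.9 241.3] [279.6 279.8] [278.9 196. ] [279.6 177.9]
(571, 245) [282.3 246.8] [231.4 246.9] [282.4 284.6] [282.2 202.5] [282.3 183.6]
```

```bash
python3 -m creep '[35,-0.2,-7.7,0,0,0, 35,-0.2,-7.7,0,0,0, 35,-0.2,-7.7,0,0,0, 25,-0.2,-5.5,0,0,0, 11.7,0,-2.4,0,0,0]'
python3 - <<'E'
from h import *
from workcell import optics
plan([570,300,13])
for n in ["wrist","side"]:
    c=optics.camera(n); cv2.imwrite(f"pics/{n}2.png",c["image"][:,:,::-1]); np.save(f"{n}2.npy",camP(c))
E
```

```text
time_s: 2.55
eef_pos: [567.3, 325.8, 12.7]
tool_rot: [-0.8, 77.9, -90.8]
force: [-0.7, 0.2, -0.4]
opening: 50.5
t 2.55 pos [567.31 325.82  12.73] F [-0.73  0.25 -0.41] open 50.5
axes x,y,z (cols)
 [[-0.    1.    0.  ]
 [-0.21  0.   -0.98]
 [-0.98 -0.    0.21]]
world d [  2.69 -25.82   0.27] shift now-axes [ 5.14  2.68 25.31] shift in target axes None
```

View pics/wrist2.png

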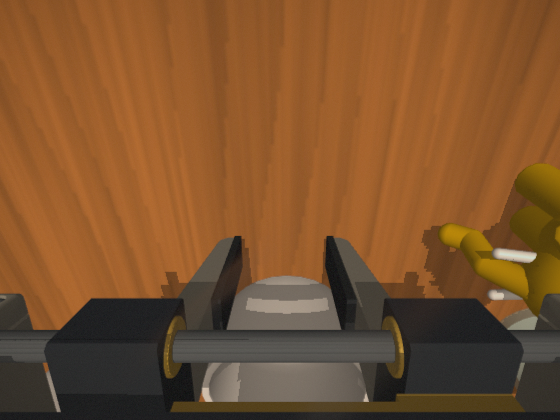

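View pics/side2.png

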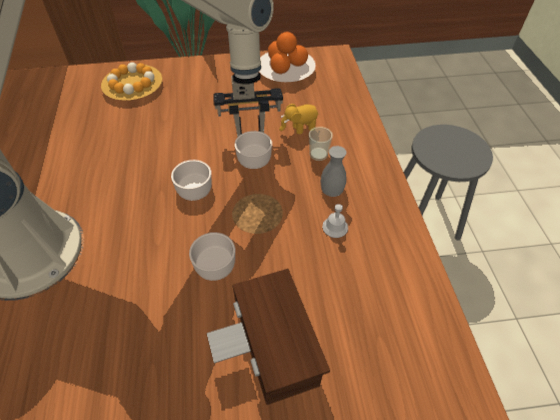

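The bowl sits centred between the fingertips and nothing is touching, so I can start pushing.

```bash
python3 -m creep '[1.66,0,7.8,0,0,0, 1.66,0,7.8,0,0,0, 1.66,0,7.8,0,0,0, 1.66,0,7.8,0,0,0, 1.66,0,7.8,0,0,0]'
python3 -m creep '[1.66,0,7.8,0,0,0, 1.66,0,7.8,0,0,0, 1.66,0,7.8,0,0,0, 1.66,0,7.8,0,0,0, 1.66,0,7.8,0,0,0]'
python3 - <<'E'
from h import *
from workcell import optics
plan([563,100,13])
for n in ["wrist"]:
    c=optics.camera(n); cv2.imwrite(f"pics/{n}3.png",c["image"][:,:,::-1]); np.save(f"{n}3.npy",camP(c))
E
```

```text
time_s: 3.15
eef_pos: [570.6, 287.2, 16.9]
tool_rot: [0.9, 78.2, -89.1]
force: [-0.6, 6.2, 2.3]
opening: 50.4
time_s: 3.65
eef_pos: [570.7, 247.4, 16.9]
tool_rot: [1.0, 78.2, -89.0]
force: [0.5, 5.8, 2.6]
opening: 50.7
t 3.65 pos [570.75 247.35  16.86] F [0.46 5.77 2.63] open 50.7
axes x,y,z (cols)
 [[ 0.    1.   -0.  ]
 [-0.2  -0.   -0.98]
 [-0.98  0.    0.2 ]]
world d [  -7.75 -147.35   -3.86] shift now-axes [ 33.88  -7.69 143.46] shift in target axes None
```

View pics/wrist3.png

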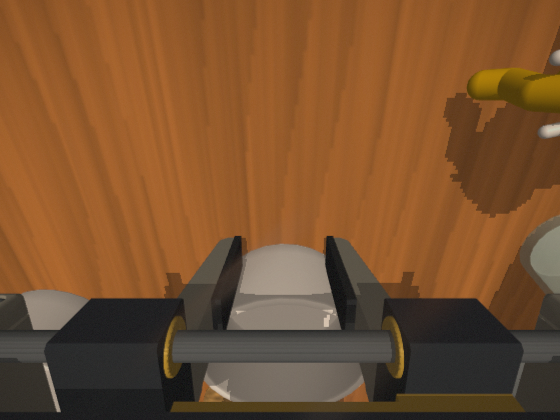

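```bash
python3 -m creep '[1.8,-0.5,7.8,0,0,0, 1.8,-0.5,7.8,0,0,0, 1.8,-0.5,7.8,0,0,0, 1.8,-0.5,7.8,0,0,0, 1.8,-0.5,7.8,0,0,0]'
python3 -m creep '[1.8,-0.5,7.8,0,0,0, 1.8,-0.5,7.8,0,0,0, 1.8,-0.5,7.8,0,0,0, 1.8,-0.5,7.8,0,0,0, 1.8,-0.5,7.8,0,0,0]'
python3 -m creep '[1.6,-0.5,7.8,0,0,0, 1.6,-0.5,7.8,0,0,0, 1.6,-0.5,7.8,0,0,0, 1.2,-0.5,5.8,0,0,0, 0.8,-0.5,3.9,0,0,0]'
python3 - <<'E'
from h import *
from workcell import optics
plan([561,98,13])
for n in ["side","top"]:
    c=optics.camera(n); cv2.imwrite(f"pics/{n}4.png",c["image"][:,:,::-1]); np.save(f"{n}4.npy",camP(c))
s=cv2.imread("pics/side4.png");cv2.imwrite("pics/cs4.png",cv2.resize(s[100:270,180:370],None,fx=3,fy=3,interpolation=2))
E
```

```text
time_s: 4.2
eef_pos: [568.8, 208.0, 16.4]
tool_rot: [1.4, 78.2, -88.7]
force: [0.3, 8.5, 5.9]
opening: 50.7
time_s: 4.7
eef_pos: [566.7, 168.1, 15.8]
tool_rot: [1.6, 78.2, -88.5]
force: [-0.2, 8.3, 7.1]
opening: 50.4
time_s: 5.2
eef_pos: [564.0, 133.8, 15.9]
tool_rot: [1.4, 78.2, -88.6]
force: [0.6, 8.5, 5.9]
opening: 50.6
t 5.2 pos [563.97 133.8   15.85] F [0.64 8.5  5.87] open 50.6
axes x,y,z (cols)
 [[ 0.    1.   -0.  ]
 [-0.2  -0.   -0.98]
 [-0.98  0.01  0.2 ]]
world d [ -2.97 -35.8   -2.85] shift now-axes [10.1  -2.97 34.46] shift in target axes None
```

View pics/cs4.png

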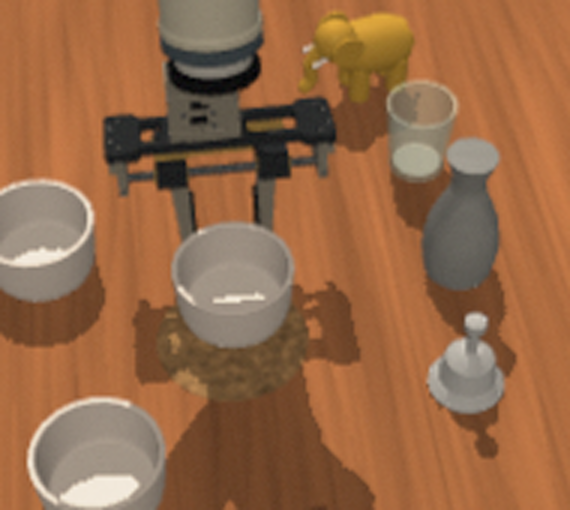

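View pics/top4.png

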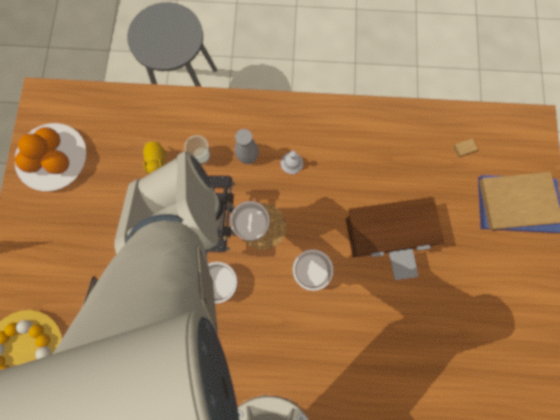

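Run:
```python
from h import *
np.set_printoptions(precision=1,suppress=True)
t=cv2.imread("pics/top4.png");cv2.imwrite("pics/ct4.png",cv2.resize(t[180:270,200:310],None,fx=6,fy=6,interpolation=2))
print(onz(PT,(250,221),55), onz(PS,(180+234/3,100+270/3),55))
for c in [(560,48)]:
  print([proj(PT,[c[0],c[1],55])],[proj(PS,[c[0],c[1],55])])
```

```text
[562.2  83.5] [566.7  77.8]
[array([263.3, 222.6])] [array([256.5, 199.3])]
```

View pics/ct4.png

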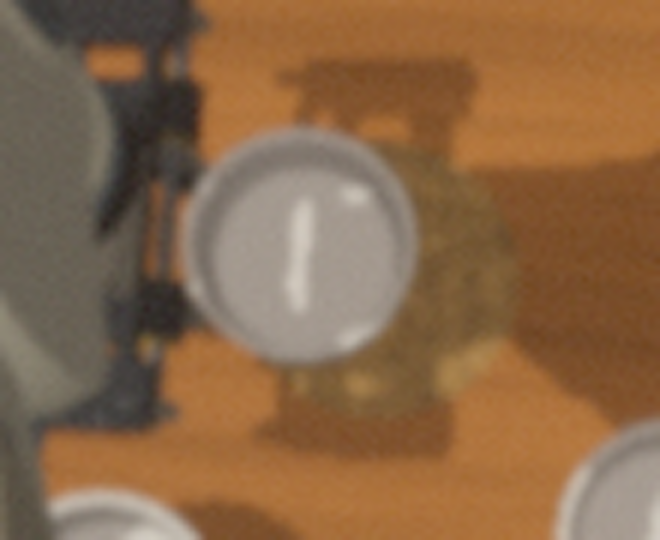

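```bash
python3 -m creep '[1,-0.6,5,0,0,0, 1,-0.6,5,0,0,0, 1,-0.6,5,0,0,0, 1,-0.6,5,0,0,0, 1,-0.6,5,0,0,0]'
python3 -m creep '[0.8,0,4,0,0,0, 0.6,0,3,0,0,0, 0,0,0,0,0,0]'
python3 - <<'E'
from h import *
from workcell import optics
plan([561,98,13])
for n in ["side","top"]:
    c=optics.camera(n); cv2.imwrite(f"pics/{n}5.png",c["image"][:,:,::-1])
t=cv2.imread("pics/top5.png");s=cv2.imread("pics/side5.png")
cv2.imwrite("pics/c5.png",np.hstack([cv2.resize(t[180:270,210:310],None,fx=4,fy=4,interpolation=2),cv2.resize(s[160:250,210:310],None,fx=4,fy=4,interpolation=2)]))
E
```

```text
time_s: 5.8
eef_pos: [560.6, 108.2, 15.9]
tool_rot: [1.2, 78.2, -88.8]
force: [1.7, 7.1, 3.3]
opening: 50.6
time_s: 6.1
eef_pos: [560.2, 100.5, 15.8]
tool_rot: [1.0, 78.1, -89.1]
force: [1.0, 4.2, 3.8]
opening: 51.0
t 6.1 pos [560.2  100.47  15.8 ] F [1.03 4.17 3.82] open 51.0
axes x,y,z (cols)
 [[ 0.    1.   -0.  ]
 [-0.21 -0.   -0.98]
 [-0.98  0.    0.21]]
world d [ 0.8  -2.47 -2.8 ] shift now-axes [3.25 0.79 1.84] shift in target axes None
```

View pics/c5.png

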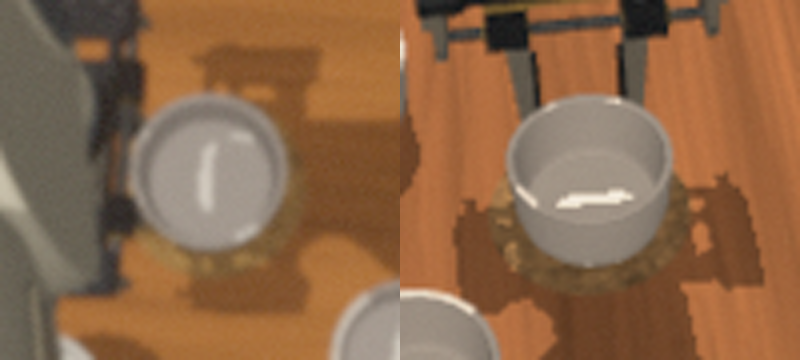

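The bowl's rim centre is at (262.5,223) in the top view and about (257,197.5) in the side view. I expected (263.3,222.6) and (256.5,199.3) for a centred bowl, so it is within a few mm. Next I'll back off and rise.

```bash
python3 -m creep '[-0.8,0,-4,0,0,0, -2,0,-9.8,0,0,0, -2,0,-9.8,0,0,0, -2,0,-9.8,0,0,0, -2,0,-9.8,0,0,0]'
python3 -m creep '[-30,0,6.4,0,0,0, -40,0,8.5,0,0,0, -40,0,8.5,0,0,0, -40,0,8.5,0,0,0, -40,0,8.5,0,0,0]' -1
python3 - <<'E'
from h import *
from workcell import optics
y=np.radians(11.5)
ux=np.array([np.cos(y),np.sin(y)])
T=lambda x,y:(340+x/5,190+y/5); S=lambda x,y:(200+x/4,260+y/4)
for P,F,q in [(PT,T,[(275,450),(390,435),(247,310),(365,293)]),(PS,S,[(28,294),(60,410),(168,250),(200,365)])]:
    g=[onz(P,F(*i),80) for i in q]; print("free mid",(g[0]+g[1])/2,"inner mid",(g[2]+g[3])/2,"press",(g[0]+g[1])/2+18*ux)
plan([452,-319,150],Rt([0,0,-1],[np.sin(y),-np.cos(y),0]))
plan([452,-319,150],Rt([0,0,-1],[-np.sin(y),np.cos(y),0]))
for n in ["side","top"]:
    c=optics.camera(n); cv2.imwrite(f"pics/{n}6.png",c["image"][:,:,::-1])
t=cv2.imread("pics/top6.png");s=cv2.imread("pics/side6.png")
cv2.imwrite("pics/c6.png",np.hstack([cv2.resize(t[180:270,210:310],None,fx=4,fy=4,interpolation=2),cv2.resize(s[160:250,210:310],None,fx=4,fy=4,interpolation=2)]))
E
```

```text
time_s: 6.7
eef_pos: [558.7, 145.2, 14.1]
tool_rot: [-0.0, 78.0, -90.0]
force: [-0.2, 0.5, 0.2]
opening: 50.8
time_s: 7.2
eef_pos: [558.4, 144.7, 210.1]
tool_rot: [0.0, 78.0, -89.9]
force: [0.6, -0.2, 0.7]
opening: 12.3
free mid [ 433.84303256 -320.94300323] inner mid [ 503.91362632 -308.35275813] press [ 451.48167724 -317.35438041]
free mid [ 437.9737738  -323.92114233] inner mid [ 504.92528951 -310.3916389 ] press [ 455.61241848 -320.33251951]
t 7.2 pos [558.42 144.71 210.14] F [ 0.57 -0.25  0.74] open 12.3
axes x,y,z (cols)
 [[ 0.    1.    0.  ]
 [-0.21  0.   -0.98]
 [-0.98  0.    0.21]]
turn (tool) [78.22 10.04 -8.21] 79.28958663074435
world d [-106.42 -463.71  -60.14] shift now-axes [ 155.08 -106.64  441.08] shift in target axes [ 60.14 433.19 196.73]
t 7.2 pos [558.42 144.71 210.14] F [ 0.57 -0.25  0.74] open 12.3
axes x,y,z (cols)
 [[ 0.    1.    0.  ]
 [-0.21  0.   -0.98]
 [-0.98  0.    0.21]]
turn (tool) [-101.06    8.67   10.6 ] 101.98383249794576
world d [-106.42 -463.71  -60.14] shift now-axes [ 155.08 -106.64  441.08] shift in target axes [  60.14 -433.19 -196.73]
```

View pics/c6.png

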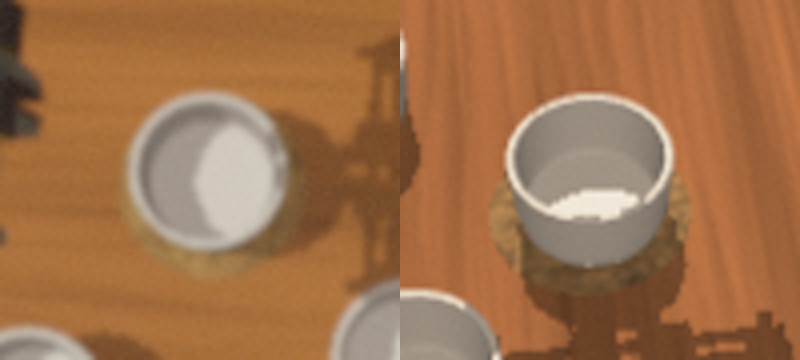

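The bowl stayed put: its base centre is at about crop (590,212) and the mat's at (591,215), so it's centred to within a few mm. Next I'll turn the tool and travel to the tail.

```bash
python3 -m creep '[0,0,0,7.82,1,-0.82, 0,0,0,7.82,1,-0.82, 0,0,0,7.82,1,-0.82, 0,0,0,7.82,1,-0.82, 0,0,0,7.82,1,-0.82]'
python3 -m creep '[0,0,0,7.82,1,-0.82, 0,0,0,7.82,1,-0.82, 0,0,0,7.82,1,-0.82, 0,0,0,7.82,1,-0.82, 0,0,0,7.82,1,-0.82]'
python3 - <<'E'
from h import *
y=np.radians(11.5)
plan([453.5,-319,160],Rt([0,0,-1],[np.sin(y),-np.cos(y),0]))
E
```

```text
time_s: 7.8
eef_pos: [558.4, 144.6, 207.5]
tool_rot: [19.4, 83.6, -110.3]
force: [0.3, 0.0, -1.0]
opening: 0.5
time_s: 8.3
eef_pos: [558.4, 144.5, 207.5]
tool_rot: [0.7, 89.9, -168.1]
force: [0.2, -0.3, -0.6]
opening: 0.8
t 8.3 pos [558.37 144.47 207.51] F [ 0.22 -0.35 -0.56] open 0.8
axes x,y,z (cols)
 [[-0.    0.19 -0.98]
 [-0.   -0.98 -0.19]
 [-1.    0.    0.  ]]
turn (tool) [-0.32  0.06 -0.  ] 0.32828785741210204
world d [-104.87 -463.47  -47.51] shift now-axes [ 47.7  434.36 192.68] shift in target axes [ 47.51 433.26 195.17]
```

```bash
python3 -m creep '[4,36.2,16.1,0,0,0, 4,36.2,16.1,0,0,0, 4,36.2,16.1,0,0,0, 4,36.2,16.1,0,0,0, 4,36.2,16.1,0,0,0]'
python3 -m creep '[4,36.2,16.1,0,0,0, 4,36.2,16.1,0,0,0, 4,36.2,16.1,0,0,0, 4,36.2,16.1,0,0,0, 4,36.2,16.1,0,0,0]'
python3 -m creep '[4,36.2,16.1,0,0,0, 4,36.2,16.1,0,0,0, 0,0,0,0,0,0]'
python3 - <<'E'
from h import *
from workcell import optics
y=np.radians(11.5)
plan([453.5,-319,90],Rt([0,0,-1],[np.sin(y),-np.cos(y),0]))
for n in ["side","top","wrist"]:
    c=optics.camera(n); cv2.imwrite(f"pics/{n}7.png",c["image"][:,:,::-1]); np.save(f"{n}7.npy",camP(c))
s=cv2.imread("pics/side7.png");cv2.imwrite("pics/cs7.png",cv2.resize(s[240:420,160:360],None,fx=3,fy=3,interpolation=2))
E
```

```text
time_s: 8.8
eef_pos: [515.1, -50.2, 187.7]
tool_rot: [15.2, 89.9, -153.3]
force: [0.0, -0.4, -0.1]
opening: 0.6
time_s: 9.3
eef_pos: [472.5, -243.7, 167.8]
tool_rot: [-7.3, 89.9, -175.8]
force: [1.4, 0.0, 0.7]
opening: 0.4
time_s: 9.6
eef_pos: [455.0, -323.2, 159.5]
tool_rot: [26.6, 89.9, -142.1]
force: [-0.3, 0.3, -0.3]
opening: 0.5
t 9.6 pos [ 454.99 -323.2   159.51] F [-0.34  0.27 -0.25] open 0.5
axes x,y,z (cols)
 [[-0.    0.2  -0.98]
 [-0.   -0.98 -0.2 ]
 [-1.    0.    0.  ]]
turn (tool) [-0.18  0.08 -0.04] 0.20118438819294168
world d [ -1.49   4.2  -69.51] shift now-axes [69.51 -4.45  0.54] shift in target axes [69.51 -4.41  0.62]
```

View pics/cs7.png

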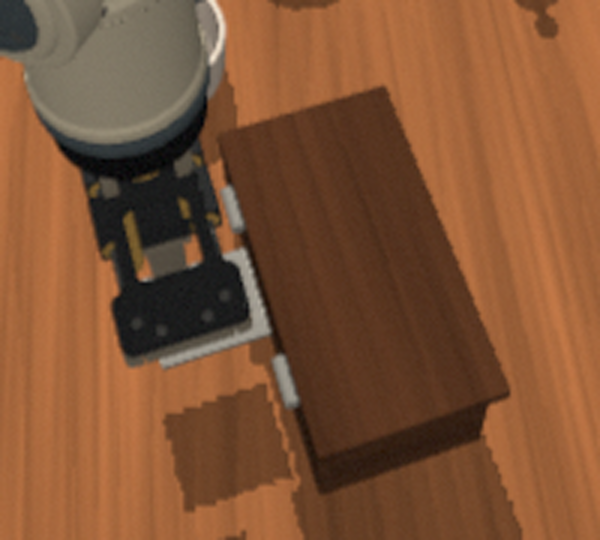

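View pics/wrist7.png

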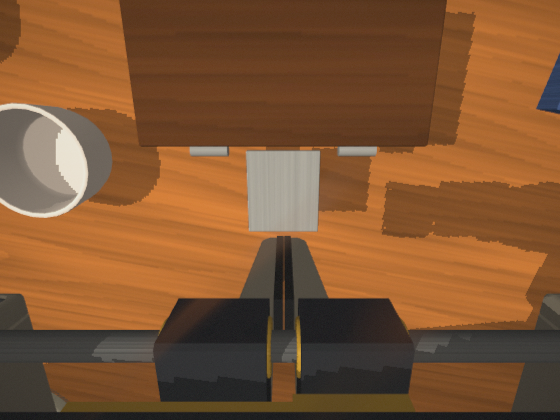

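Run:
```python
from h import *
W=np.load("wrist7.npy"); np.set_printoptions(precision=1,suppress=True)
g=[onz(W,q,80) for q in [(247,151),(320,151),(318,231),(248,231)]];print(g)
# triangulate with top/side
T=lambda x,y:(340+x/5,190+y/5)
S=lambda x,y:(200+x/4,260+y/4)
print(tri(W,(248,231),PS,S(28,294)),tri(W,(318,231),PS,S(60,410)),tri(W,(248,231),PT,T(275,450)),tri(W,(318,231),PT,T(390,435)))
f=(g[2]+g[3])/2; d=g[3]-g[2]; print("free mid",f,"yaw",np.degrees(np.arctan2(-d[0],d[1])),np.linalg.norm(d),"press",f+18*np.array([.98,.199]))
```

```text
[array([ 498.5, -282.6]), array([ 510. , -340.1]), array([ 442.1, -354.5]), array([ 430.1, -294.8])]
[ 431.3 -295.3   81. ] [ 444.5 -354.    84. ] [ 428.5 -293.9   75. ] [ 439.3 -354.3   70.4]
free mid [ 436.1 -324.6] yaw 11.389348852156905 60.89158961871725 press [ 453.8 -321. ]
```

```bash
python3 -m creep '[25,-1,0.5,0,0,0, 25,-1,0.5,0,0,0, 17,0,0,0,0,0, 0,0,0,0,0,0]'
python3 -m creep '[3,0,0,0,0,0, 3,0,0,0,0,0, 3,0,0,0,0,0, 3,0,0,0,0,0, 3,0,0,0,0,0]'
```

```text
time_s: 10.15
eef_pos: [453.7, -315.8, 91.7]
tool_rot: [-42.6, 89.8, 149.0]
force: [0.8, 0.3, 0.3]
opening: 0.5
time_s: 10.65
eef_pos: [454.8, -318.6, 79.1]
tool_rot: [107.1, 89.9, -61.4]
force: [-1.6, 1.3, 5.7]
opening: 0.4
```

```bash
python3 -m creep '[3,0,0,0,0,0, 3,0,0,0,0,0, 3,0,0,0,0,0, 3,0,0,0,0,0, 3,0,0,0,0,0]'
python3 -m creep '[2,0,0,0,0,0, 1,0,0,0,0,0, 0,0,0,0,0,0]'
python3 - <<'E'
from h import *
from workcell import optics
plan([453.8,-321,56.5])
for n in ["side","wrist"]:
    c=optics.camera(n); cv2.imwrite(f"pics/{n}8.png",c["image"][:,:,::-1]); np.save(f"{n}8.npy",camP(c))
s=cv2.imread("pics/side8.png");cv2.imwrite("pics/cs8.png",cv2.resize(s[240:420,160:360],None,fx=3,fy=3,interpolation=2))
E
```

```text
time_s: 11.15
eef_pos: [455.6, -318.7, 64.4]
tool_rot: [140.9, 89.9, -27.6]
force: [1.5, 3.0, 8.7]
opening: 0.5
time_s: 11.45
eef_pos: [455.7, -318.9, 61.5]
tool_rot: [134.3, 89.9, -34.3]
force: [0.8, 1.4, 6.6]
opening: 0.7
t 11.45 pos [ 455.73 -318.88   61.48] F [0.79 1.42 6.6 ] open 0.7
axes x,y,z (cols)
 [[ 0.    0.2  -0.98]
 [-0.   -0.98 -0.2 ]
 [-1.    0.   -0.  ]]
world d [-1.93 -2.12 -4.98] shift now-axes [4.98 1.68 2.32] shift in target axes None
```

View pics/cs8.png

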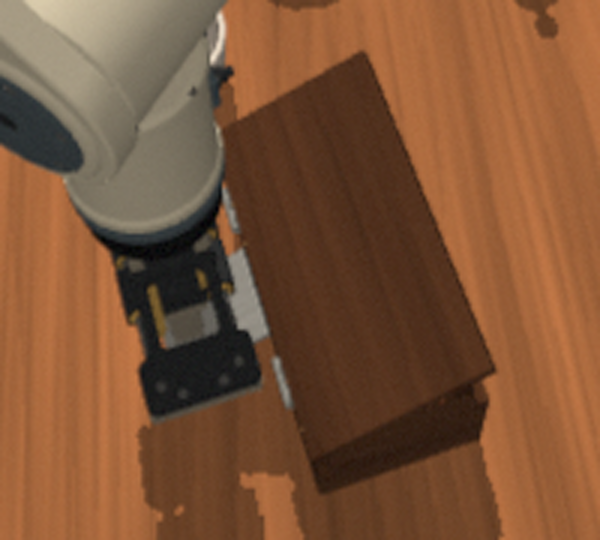

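View pics/wrist8.png

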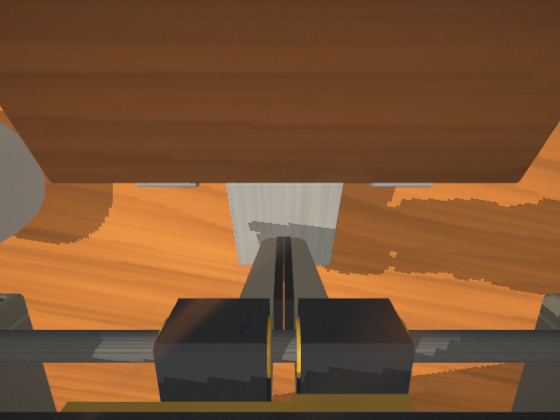

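```bash
cat > lid.py <<'E'
from h import *
from scipy.optimize import minimize_scalar
y=np.radians(11.4); ux=np.array([np.cos(y),np.sin(y),0]); uz=np.array([0,0,1.])
H=np.array([453.8,-321,0])+52*ux; H[2]=75
shut=[(287.5,269),(329.5,370.75)]
X=[np.r_[onz(PS,q,86),86] for q in shut]
def rot(p,th):
    d=p-H; a=d@ux; b=d[2]; r=d-a*ux-b*uz
    return H+r+(a*np.cos(th)-b*np.sin(th))*ux+(a*np.sin(th)+b*np.cos(th))*uz
def angle(pts):
    for p,q in zip(X,pts):
        r=minimize_scalar(lambda t:np.hypot(*(proj(PS,rot(p,t))-q)),bounds=(0,1.05),method="bounded"); print("lid",r.x,"resid px",r.fun)
E
python3 - <<'E'
from lid import *
angle([(281.7,257.3),(325,364)])
E
```

```text
lid 0.41628951710456313 resid px 1.2681042703468486
lid 0.3819928336580675 resid px 0.11510767852878577
```

```bash
python3 -m creep '[2,0,0,0,0,0, 2,0,0,0,0,0, 1,0,0,0,0,0, 0,0,0,0,0,0, 0,0,0,0,0,0]'
python3 -m creep '[0,0,0,0,0,0, 0,0,0,0,0,0, 0,0,0,0,0,0, 0,0,0,0,0,0, 0,0,0,0,0,0]'
python3 - <<'E'
from h import *
from workcell import optics
plan()
for n in ["side","top"]:
    c=optics.camera(n); cv2.imwrite(f"pics/{n}9.png",c["image"][:,:,::-1])
s=cv2.imread("pics/side9.png");cv2.imwrite("pics/cs9.png",cv2.resize(s[240:380,220:350],None,fx=4,fy=4,interpolation=2))
E
```

```text
time_s: 12.05
eef_pos: [455.8, -319.2, 56.7]
tool_rot: [128.6, 89.8, -39.9]
force: [0.9, 0.6, 8.2]
opening: 0.5
time_s: 12.55
eef_pos: [455.7, -319.1, 56.7]
tool_rot: [128.6, 89.8, -40.0]
force: [-0.1, 1.9, 8.1]
opening: 0.5
t 12.55 pos [ 455.73 -319.13   56.66] F [-0.08  1.87  8.07] open 0.5
axes x,y,z (cols)
 [[ 0.    0.2  -0.98]
 [-0.   -0.98 -0.2 ]
 [-1.    0.   -0.  ]]
```

View pics/cs9.png

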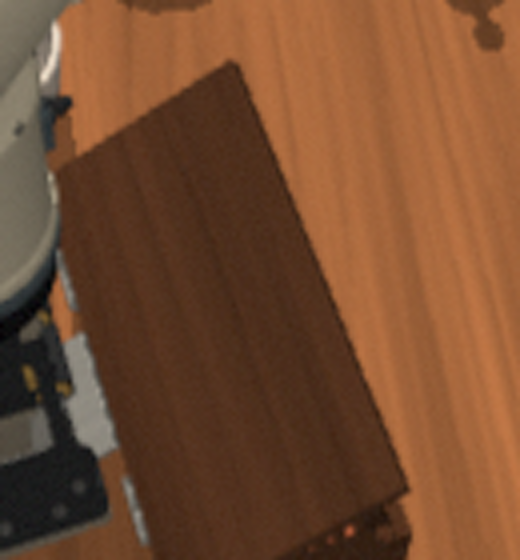

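View pics/top9.png

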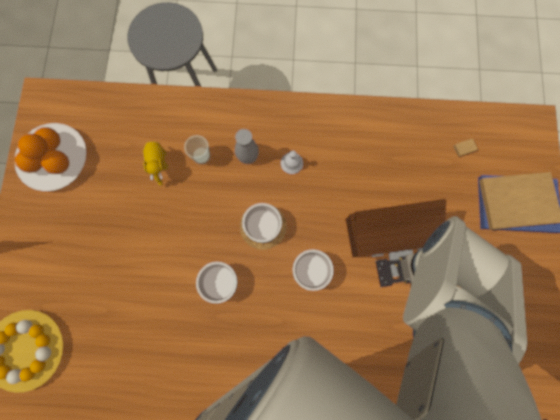

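Run:
```python
from lid import *
angle([(220+233/4,240+62/4),(220+408/4,240+492/4)])
```

```text
lid 0.5177409479547685 resid px 0.9175836571471795
lid 0.48478513661510225 resid px 0.02302103972845838
```

```bash
python3 -c "
from workcell import finish_job
print(finish_job())"
```

```text
the job is handed in; nothing more can be done
None
```

I pushed the bowl onto the mat and pressed the tail until the lid stood about half open. I then handed the job in with the fingers still pressing. No verdict was reported.

- **Bowl:** I pushed the leftmost bowl along the shelf with the half-open fingers low on its wall. The last pictures show it standing still, with its centre a few mm from the mat's centre (limit 20 mm).
- **Lid:** the images put it at 0.48–0.52 rad, and the fingertip height suggests about 0.53 rad; both lie within 0.38–0.67. It held still over the last half second.
- **Press force:** it stayed at about 8 N (more than 2 N needed).
- **Bystanders:** the elephant, cup, vase and bell look unmoved in the last top view. I judged that by eye and did not measure it.
- **Time:** about 12.7 s of the 59 s.
- **Disagreement:** the top and side cameras differed by up to about 8 mm. Heights found from those two views came out mostly 2–10 mm low, so I worked with the given heights. Views from the wrist camera agreed for the tail, and the fingers touched it at about 79 mm (given as 80 mm).

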